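# Flip the pallet flag beside the finished clamp from red to green

## Robot

A 7-joint arm with a two-finger parallel gripper is mounted at the origin on the work surface. World frame = base frame: x ahead of the robot, y to its left, z up, the work surface at z = 0. Lengths are in m, angles in rad, forces in N, time in s.
With the tool pointing down it reaches from about 0.425 to 0.925 m from the base axis. Payload 6.8 kg.
Tool frame: the origin (TCP) lies midway between the tips of the shut fingers; the grasp point (between the pads) lies 19 mm behind it; z points along the fingers, y is the direction in which the jaws open and shut (so a half turn about z gives the same grasp; the last joint's range is limited). The gripper opens to 85 mm and grips with 20 to 120 N. Pads are 22 mm wide; open, the fingers measure 114 mm over their backs; the gripper's body (76 mm by 85 mm) begins 54 mm behind the grasp point. The pads swing forward as they close: fully open they stand 13 mm farther back than shut.
Start: joints at [1.13, 0.477, 0.022, 1.555, -0.011, 1.109, -0.083], TCP at [0.221, -0.638, 0.231] pointing down, gripper open.
Joint ranges: [-2.96, 2.96], [-0.34, 2.1], [-1.41, 1.46], [0.24, 2.44], [-1.37, 4.51], [0.17, 1.92], [-2.96, 2.96]. Speed limits (rad/s): [2.39, 2.39, 3.14, 3.14, 3.14, 3.14, 3.14].

## Interface

Orientations are given as a unit quaternion [w, x, y, z].
In Python, from station import status, eyes, workorder gives the robot as it stands. The module is installed in compiled form; this text tells all that it offers.
- The arm moves only by the shell command python3 -m jog 'ROWS' [FORCE]. ROWS is text: rows parted by semicolons, each of 7 numbers parted by spaces: the shift along the tool's x, y, z in m, then the turn, a rotation vector about the tool's x, y, z in degrees, then the finger opening in m, from 0 to 0.0854. In form: dx dy dz rx ry rz jaw; .... A call has 1 to 5 rows; each row is the pose to reach, as a shift and turn from the pose commanded when the call began, along the tool's axes at that moment; what a row does not reach only later rows make up. A row lasts 1/10 s, in which the tool goes at most 50 mm and 8.59 degrees, less where a joint would pass 70% of its speed; a pose out of reach is approached as far as the arm can. A call with a gripper value outside its range is refused whole. The fingers move at their own pace and stop on an object; FORCE is the grip in N (left out, the last holds). Time passes only in rows, so rows that repeat a pose let the fingers close. It gives the time, the measured TCP pose, the force and the opening at its end, in the units of the state.
- status.get_obs(): the state, without advancing time (a new reading comes with each control period).
- eyes.read_camera(name): name is "scene" or "top" or "wrist"; returns a dict with "image" (480x640x3 uint8, red, green, blue), "intrinsics" (3x3 intrinsics, pixels), "k1" (the pictures are not rectified: a ray, as slopes to the right and down, at radius r is drawn at 1 + k1 r^2 times it, then the intrinsics apply), "position" and "orientation" of the camera in the world. Camera axes: x right, y up, looking along -z (the intrinsics and any distortion apply to the point x, -y, -z); pixel columns grow to the right and rows downward; lengths in m; the calibration is good to about 2 mm. A picture is of the moment at which its call begins. There is no depth.
- workorder.hand_in(): hands the job in, once; it reports no verdict.
The state is a dict: "t": time; "q": joint angles; "joint_vel": joint speeds; "joint_torque": joint torques, N m; "eef_pos": TCP position; "tool_rot": TCP orientation; "contact_force": force on the tool from outside, world axes, zero at the start; "torque": the same for the moment, N m; "gripper_width": opening from 0.0 (shut) to 1.0 (fully open).
Only numpy, scipy, OpenCV 4.12 (cv2) and the standard library are available. Lean on these libraries where they do the work, as an engineer would, in place of code of your own. Each camera call takes 0.05 s, during which the arm holds its last target.

## Task

Two pallet stations beside the mill both show a red flag. Flip the flag of the station that holds the finished clamp (the block with the big hole bored through it): push its paddle up by the free edge and right over its hinge until it lies fully home on the far side with the green face up. Leave the other station's flag red, do not lift or shift the two parts or anything else on the bench, and take the hand clear.

Things in the scene. Friction and masses are not known exactly. Their poses are not given: they have to be found in the camera images.
- station_a: Aluminium pallet station A, fixed to the bench; origin on the bench under the middle of its flag hinge. x level, away from the robot (the way the flag goes over), y to the left along the hinge, z up. Base plate 12 mm thick, x -65 to 65, y -63 to 137 mm; the finished bored clamp lies on it at about y = 99 mm. Two cheeks, outer faces at y = -61 and 61 mm, tops 101 mm above the bench. The two stations' places vary and may be exchanged.
- pivot_a (a point): Middle of station A's horizontal hinge pin, 90 mm above the bench; axes as the station's (it does not turn with the flag)
- flag_a (a joint): Flag angle, station A: 0 = level towards the robot, red face (white bar) up; 1.57 upright; 3.14 = level on the far side, green face (white disc) up; hard stops at both ends; starts at 0 to 0.18. Stiff plate 90 mm wide, 5 mm thick, reaching 80 mm from the pin. Free air under its outer half. Friction hinge (0.07 N m, 1 to 2 N at the rim): it stays where it is left.
- rim_a (a point): Centre of the black round rim along the free edge of station A's flag: 10 mm in diameter, 90 mm long along the hinge direction, its centre 75 mm from the hinge pin; turns with the flag
- station_b: Aluminium pallet station B, fixed to the bench; origin on the bench under the middle of its flag hinge. x level, away from the robot (the way the flag goes over), y to the left along the hinge, z up. Base plate 12 mm thick, x -65 to 65, y -63 to 137 mm; the unbored blank lies on it at about y = 99 mm. Two cheeks, outer faces at y = -61 and 61 mm, tops 101 mm above the bench. The two stations' places vary and may be exchanged.
- pivot_b (a point): Middle of station B's horizontal hinge pin, 90 mm above the bench; axes as the station's (it does not turn with the flag)
- flag_b (a joint): Flag angle, station B: 0 = level towards the robot, red face (white bar) up; 1.57 upright; 3.14 = level on the far side, green face (white disc) up; hard stops at both ends; starts at 0 to 0.18. Stiff plate 90 mm wide, 5 mm thick, reaching 80 mm from the pin. Free air under its outer half. Friction hinge (0.07 N m, 1 to 2 N at the rim): it stays where it is left.
- rim_b (a point): Centre of the black round rim along the free edge of station B's flag: 10 mm in diameter, 90 mm long along the hinge direction, its centre 75 mm from the hinge pin; turns with the flag
- clamp_mid (a point): centre of the loose finished part on station A: a brass block 70 x 56 x 28 mm with a 38 mm hole bored straight down through it, lying flat on the base plate
- blank_mid (a point): centre of the loose unfinished part on station B: a solid brass block 70 x 56 x 28 mm without a hole, lying flat on the base plate
- wrench: steel wrench lying on the bench at the left, bystander; origin under its middle
- cup: grey plastic cup, 72 mm in diameter and 85 mm tall, at the left, bystander; origin at the centre of its underside
- oiler: yellow bottle 52 mm in diameter and 130 mm tall at the right, bystander; origin at the centre of its underside
- brush: brush lying on the bench at the right, bystander; origin under its middle
- bearing: round steel hub 52 mm in diameter, 20 mm tall, at the right near the robot, bystander; origin at the centre of its underside

How it is judged:
By the outcome, as a careful person would: the job done as asked, in the order asked, and still so for the second after the job is handed in, with the robot touching nothing.
It also fails if it takes over 48 s, if anything falls off the work surface, if the arm or the gripper's body presses on something with over 40 N, if the wrist force passes 120 N, or if a joint passes its speed limit or range.

## Working session

There is one attempt and no reset: what is moved stays moved. The work goes in short steps, Python scripts to look and compute and a shell command to move; the robot and the scene stay as the last step left them, time stands still between calls to the robot, and variables do not carry over. Pictures are saved under pics/ and viewed, and the job is handed in when it is done.

```bash
mkdir -p pics; ls; python3 - <<'E'
from station import status, eyes
import cv2,pickle
s=status.get_obs()
for k,v in s.items(): print(k,v)
for n in ["scene","top","wrist"]:
    c=eyes.read_camera(n); pickle.dump(c,open(f"pics/{n}0.pkl","wb"))
    cv2.imwrite(f"pics/{n}0.png",c["image"][:,:,::-1]); print(n,c["intrinsics"],c["k1"],c["position"],c["orientation"])
E
```

```text
pics
t 0.0
q [ 1.12988147  0.47780788  0.02232155  1.55644925 -0.01149808  1.10927389
 -0.08313071]
joint_vel [ 0.00104817 -0.00064146 -0.00095743 -0.00097754  0.00156367  0.0019507
 -0.00062466]
joint_torque [-8.50591005e-04 -5.96467602e+01  1.60715651e+00 -2.81198841e+01
  1.23611200e-02  9.38104960e-03  4.09365998e-05]
eef_pos [ 0.22033152 -0.63740937  0.23032106]
tool_rot [-8.79869702e-04  9.86185145e-01  1.65644321e-01 -2.12760840e-04]
contact_force [ 0.26680764  0.99876397 -1.04593488]
torque [-0.00454455 -0.01429609  0.02968919]
gripper_width 1.0024296636203975
scene [[436.01832455   0.         323.24455214]
 [  0.         436.01832455 239.41802176]
 [  0.           0.           1.        ]] -0.006323218006223708 [ 0.99490264 -0.8878403   0.7588162 ] [0.85141349 0.45788996 0.12952376 0.2205798 ]
top [[610.65632406   0.         323.48046644]
 [  0.         610.65632406 239.25536941]
 [  0.           0.           1.        ]] -0.0002807021299580818 [ 0.31891064 -0.00937643  1.48304036] [ 0.71184185  0.04785568 -0.04185154 -0.69945655]
wrist [[407.13815237   0.         321.44158521]
 [  0.         407.13815237 238.36870649]
 [  0.           0.           1.        ]] -0.07935428819825933 [ 0.29817702 -0.61123962  0.37302786] [ 0.80363067 -0.13278809  0.09570709 -0.57217587]
```

View pics/scene0.png

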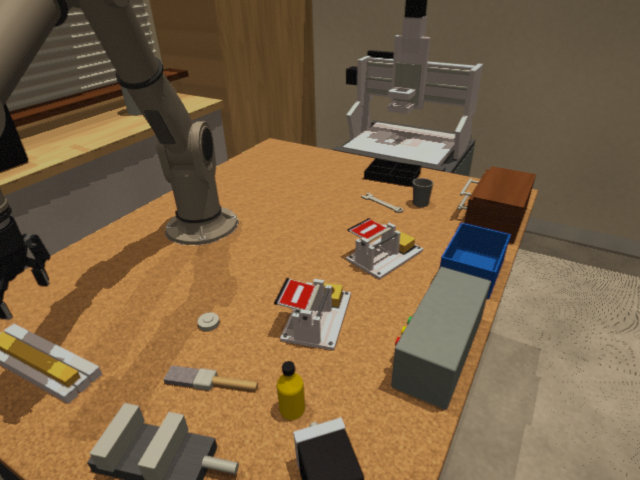

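View pics/top0.png

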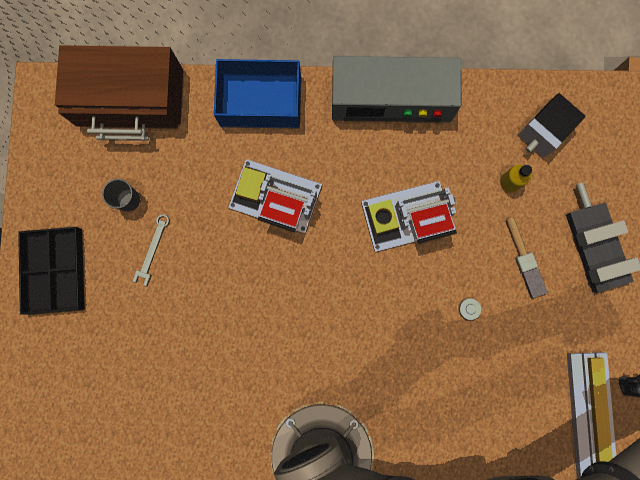

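View pics/wrist0.png

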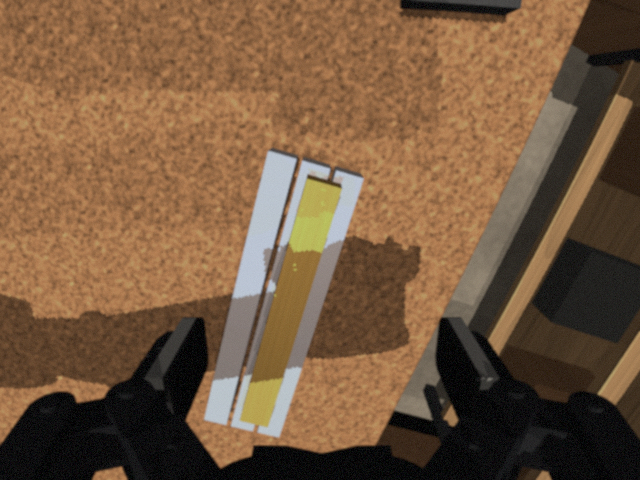

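The top view shows the bored clamp on the right-hand station, with its hole at about (384,216). The solid blank is on the left station at about (251,184). I'll enlarge the right-hand one.

```bash
python3 - <<'E'
import cv2
a=cv2.imread("pics/top0.png")[170:260,350:470]; cv2.imwrite("pics/topA.png",cv2.resize(a,None,fx=6.6,fy=6.6,interpolation=cv2.INTER_CUBIC))
a=cv2.imread("pics/scene0.png")[270:355,265:360]; cv2.imwrite("pics/sceneA.png",cv2.resize(a,None,fx=7,fy=7,interpolation=cv2.INTER_CUBIC))
E
```

```text
(no output)
```

View pics/topA.png

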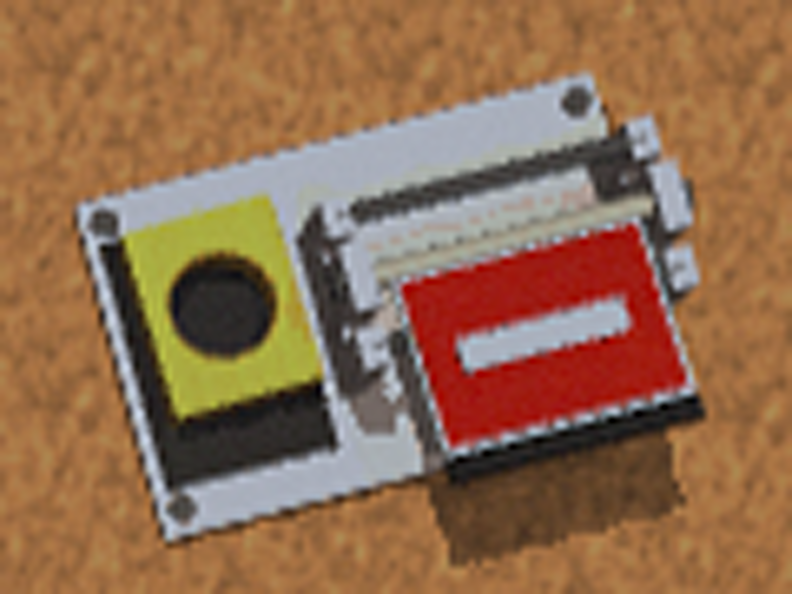

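View pics/sceneA.png

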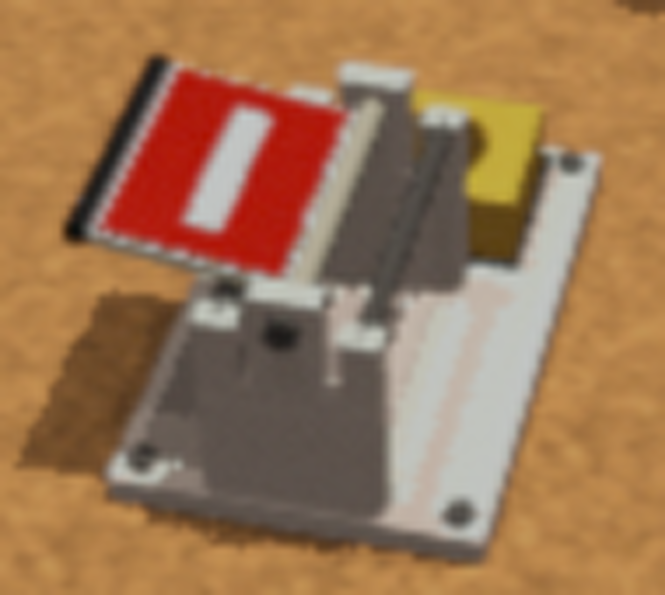

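```bash
cat > h.py <<'E'
import numpy as np,pickle
from scipy.spatial.transform import Rotation as R
def rot(q): return R.from_quat([q[1],q[2],q[3],q[0]]).as_matrix()
def proj(c,P):
    p=(np.atleast_2d(P)-c["position"])@rot(c["orientation"])
    s=np.c_[p[:,0]/-p[:,2],-p[:,1]/-p[:,2]]; r2=(s**2).sum(1,keepdims=True); s=s*(1+c["k1"]*r2)
    K=c["intrinsics"]; return np.c_[s[:,0]*K[0,0]+K[0,2],s[:,1]*K[1,1]+K[1,2]]
def ld(n): return pickle.load(open(f"pics/{n}.pkl","rb"))
def st(v,L): # station->world
    c,s=np.cos(v[2]),np.sin(v[2]); L=np.atleast_2d(L); return np.c_[v[0]+c*L[:,0]-s*L[:,1],v[1]+s*L[:,0]+c*L[:,1],L[:,2]]
def rim(th,y): return [-.075*np.cos(th),y,.09+.075*np.sin(th)]
E
python3 - <<'E'
from h import *
from scipy.optimize import least_squares
T=ld("top0");S=ld("scene0")
t=lambda *a:np.array(a)/6.6+[350,170]
s=lambda *a:np.array(a)/7+[265,270]
tp=np.array([t(78,205),t(168,540),t(590,75),t(455,478),t(703,410)])
sp=np.array([s(112,470),s(485,545),s(600,155),s(160,62),s(78,235)])
def f(v,full=False):
    th=v[3]; r=[rim(th,.045),rim(th,-.045)]
    a=proj(T,st(v,[[.065,.137,.012],[-.065,.137,.012],[.065,-.063,.012]]+r))-tp
    b=proj(S,st(v,[[-.065,-.063,.012],[.065,-.063,.012],[.065,.137,.012]]+r))-sp
    return np.r_[a,b].ravel()
o=least_squares(f,[.4,-.2,.2,.1]); print(o.x,o.x[2]*57.3); print(o.fun.reshape(-1,2).round(1))
v=o.x; print("pivot",st(v,[0,0,.09]),"rim",st(v,[rim(v[3],0)]),"clamp",st(v,[0,.099,.026]))
E
```

```text
[ 0.57906112 -0.2349898   0.2782198   0.11910377] 15.941994363374857
[[-0.8 -0.6]
 [-0.2 -0.4]
 [ 0.2 -1.7]
 [-0.7 -1.4]
 [-0.4 -1.2]
 [-1.8  0.2]
 [-0.8 -1.3]
 [-0.8 -1.1]
 [-0.9  0.5]
 [-1.2  0. ]]
pivot [[ 0.57906112 -0.2349898   0.09      ]] rim [[ 0.50745608 -0.2554422   0.09891168]] clamp [[ 0.55187133 -0.13979676  0.026     ]]
```

```bash
cat >> h.py <<'E'
V=np.array([0.579,-0.235,0.278])
def plan(x,y,z,alpha,show=True):
    from station import status
    o=status.get_obs(); Rt=rot(o["tool_rot"]); p=np.array(o["eef_pos"])
    a=np.radians(alpha); cz,sz=np.cos(V[2]),np.sin(V[2]); Rz=np.array([[cz,-sz,0],[sz,cz,0],[0,0,1]])
    M=Rz@np.array([[np.cos(a),0,np.sin(a)],[0,-1,0],[np.sin(a),0,-np.cos(a)]])
    M=np.c_[M[:,0],M[:,1],M[:,2]]
    g=st(V,[x,y,z])[0]
    d=Rt.T@(g-p); w=R.from_matrix(Rt.T@M).as_rotvec(degrees=True)
    print("t",round(o["t"],2),"q",np.round(o["q"],2),"F",np.round(o["contact_force"],1),"gw",round(o["gripper_width"],2))
    L=Rz.T@(p-np.r_[V[:2],0]); zl=Rz.T@Rt[:,2]
    print("TCP station mm",(L*1e3).round(1),"tilt",np.degrees(np.arctan2(zl[0],-zl[2])).round(1),"side",np.degrees(np.arcsin(zl[1])).round(1))
    print("move",d.round(4),w.round(2))
E
python3 - <<'E'
from h import *
from scipy.optimize import least_squares
T=ld("top0");S=ld("scene0")
t=lambda *a:(np.array(a)+.5)/6.6+[349.5,169.5]
s=lambda *a:(np.array(a)+.5)/7+[264.5,269.5]
tp=np.array([t(78,205),t(168,540),t(590,75),t(455,478),t(703,410)])
sp=np.array([s(112,470),s(485,545),s(600,155),s(160,62),s(78,235)])
def f(v):
    th=v[3]; r=[rim(th,.045),rim(th,-.045)]
    a=proj(T,st(v,[[.065,.137,.012],[-.065,.137,.012],[.065,-.063,.012]]+r))-tp
    b=proj(S,st(v,[[-.065,-.063,.012],[.065,-.063,.012],[.065,.137,.012]]+r))-sp
    return np.r_[a,b].ravel()
o=least_squares(f,[.4,-.2,.2,.1]); print(o.x,o.x[2]*57.3); print(o.fun.reshape(-1,2).round(1))
plan(-.15,0,.20,0)
plan(-.15,0,.20,40)
E
```

```text
[ 0.57881047 -0.23440406  0.27600802  0.13126425] 15.815259617509502
[[-0.5 -0.3]
 [-0.1  0.1]
 [ 0.5 -1.1]
 [-0.6 -1. ]
 [-0.2 -0.7]
 [-1.4  0.4]
 [-0.4 -1.1]
 [-0.2 -0.8]
 [-0.3  0.5]
 [-0.8 -0.1]]
t 0.15 q [ 1.13  0.48  0.02  1.56 -0.01  1.11 -0.08] F [-0.3  0.4 -0.4] gw 1.0
TCP station mm [-455.3 -288.7  230.6] tilt -0.0 side 0.1
move [ 0.3207 -0.2715  0.0309] [-0.08  0.01  3.14]
t 0.15 q [ 1.13  0.48  0.02  1.56 -0.01  1.11 -0.08] F [-0.3  0.4 -0.4] gw 1.0
TCP station mm [-455.3 -288.7  230.6] tilt -0.0 side 0.1
move [ 0.3207 -0.2715  0.0309] [-1.17 40.    2.98]
```

```bash
python3 -m jog '0.04 -0.035 0 0 0 3 0; 0.08 -0.07 0 0 0 3 0; 0.12 -0.1 0 0 0 3 0; 0.16 -0.135 0 0 0 3 0; 0.19 -0.16 0 0 0 3 0' 40; python3 - <<'E'
from h import *
plan(-.15,0,.20,0)
E
```

```text
t: 0.65
eef_pos: [0.3486, -0.4225, 0.2312]
tool_rot: [-0.0, 0.99, 0.14, -0.0]
contact_force: [1.0, -0.9, 0.8]
gripper_width: 0.145
t 0.65 q [ 0.82  0.27 -0.06  1.86  0.02  1.01 -0.54] F [ 1.  -0.9  0.8] gw 0.14
TCP station mm [-273.1 -117.1  231.2] tilt -0.0 side 0.0
move [ 0.1234 -0.1168  0.0312] [-0.01  0.    0.16]
```

```bash
python3 -m jog '0.03 -0.03 0.01 0 8 0 0; 0.06 -0.06 0.015 0 16 0 0; 0.09 -0.09 0.02 0 24 0 0; 0.12 -0.117 0.03 0 32 0 0; 0.12 -0.117 0.03 0 40 0 0'; python3 - <<'E'
from h import *
plan(-.15,0,.20,40)
E
```

```text
t: 1.15
eef_pos: [0.4302, -0.2748, 0.2008]
tool_rot: [-0.049, 0.94, 0.137, 0.308]
contact_force: [0.0, 1.1, 0.3]
gripper_width: -0.002
t 1.15 q [ 1.09  0.2  -0.34  2.22 -0.93  0.61  0.24] F [0.  1.1 0.3] gw -0.0
TCP station mm [-154.     2.5  200.8] tilt 36.3 side 0.8
move [0.0027 0.0026 0.003 ] [-0.85  3.72  0.36]
```

```bash
python3 -m jog '0.003 0.002 0.003 -1 3.7 0 0;0.003 0.002 0.003 -1 3.7 0 0'; python3 - <<'E'
from h import *
from station import eyes
import cv2
plan(-.12,0,.075,40)
for n in ["wrist","scene"]:
    c=eyes.read_camera(n); pickle.dump(c,open(f"pics/{n}1.pkl","wb")); cv2.imwrite(f"pics/{n}1.png",c["image"][:,:,::-1])
E
```

```text
t: 1.35
eef_pos: [0.4323, -0.2794, 0.1989]
tool_rot: [-0.045, 0.932, 0.129, 0.337]
contact_force: [-0.0, -0.1, 0.3]
gripper_width: 0.002
t 1.35 q [ 1.15  0.22 -0.37  2.25 -1.06  0.6   0.38] F [-0.  -0.1  0.3] gw 0.0
TCP station mm [-153.2   -2.5  198.9] tilt 39.7 side -0.3
move [-0.0536 -0.003   0.1165] [ 0.3   0.27 -0.06]
```

View pics/wrist1.png

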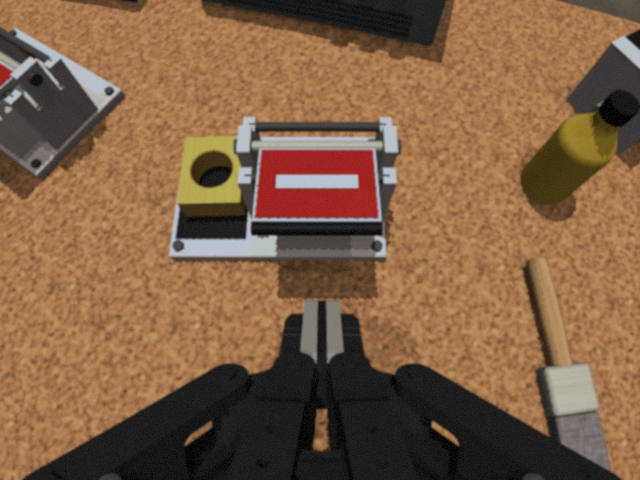

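View pics/scene1.png

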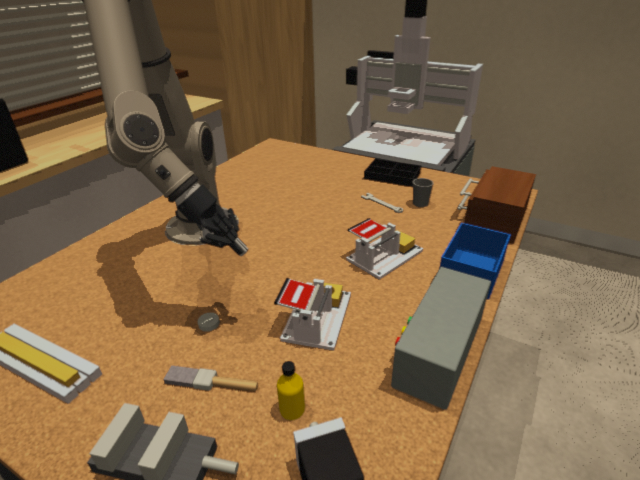

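The wrist view confirms the bored clamp is on this station, with its hole at (213,175). The flag is centred above the fingertips: its rim runs from (252,227) to (382,228) and the tips are at (322,305). I'll check the station estimate against this view.

```bash
python3 - <<'E'
from h import *
W=ld("wrist1")
for V_ in ([.579,-.235,.278],[.5788,-.2344,.276]):
  for th in (.10,.13,.16):
    print(th,proj(W,st(V_,[rim(th,.045),rim(th,-.045),[-.065,.137,.012],[-.065,-.063,.012],[.0,.061,.101],[0,-.061,.101]])).round(0).tolist())
E
```

```text
0.1 [[252.0, 231.0], [381.0, 230.0], [167.0, 256.0], [387.0, 256.0], [236.0, 138.0], [396.0, 138.0]]
0.13 [[252.0, 229.0], [381.0, 229.0], [167.0, 256.0], [387.0, 256.0], [236.0, 138.0], [396.0, 138.0]]
0.16 [[251.0, 227.0], [381.0, 227.0], [167.0, 256.0], [387.0, 256.0], [236.0, 138.0], [396.0, 138.0]]
0.1 [[251.0, 231.0], [379.0, 230.0], [167.0, 256.0], [386.0, 256.0], [236.0, 138.0], [396.0, 138.0]]
0.13 [[251.0, 229.0], [380.0, 229.0], [167.0, 256.0], [386.0, 256.0], [236.0, 138.0], [396.0, 138.0]]
0.16 [[250.0, 227.0], [380.0, 227.0], [167.0, 256.0], [386.0, 256.0], [236.0, 138.0], [396.0, 138.0]]
```

The predictions agree with the picture to within 1–2 px. Next I'll descend in front of and below the rim.

```bash
python3 -m jog '-0.018 -0.001 0.039 0 0 0 0;-0.036 -0.002 0.078 0 0 0 0;-0.054 -0.003 0.1165 0 0 0 0;-0.054 -0.003 0.1165 0 0 0 0'; python3 - <<'E'
from h import *
plan(-.12,0,.075,40)
plan(-.078,0,.074,40)
E
```

```text
t: 1.85
eef_pos: [0.4659, -0.265, 0.0723]
tool_rot: [-0.05, 0.931, 0.129, 0.338]
contact_force: [0.6, -0.5, 0.5]
gripper_width: -0.001
t 1.85 q [ 1.36  0.59 -0.74  2.27 -1.36  0.22  0.8 ] F [ 0.6 -0.5  0.5] gw -0.0
TCP station mm [-117.     2.2   72.3] tilt 39.9 side 0.3
move [-0.0006  0.0022 -0.004 ] [-0.27  0.05 -0.23]
t 1.85 q [ 1.36  0.59 -0.74  2.27 -1.36  0.22  0.8 ] F [ 0.6 -0.5  0.5] gw -0.0
TCP station mm [-117.     2.2   72.3] tilt 39.9 side 0.3
move [0.031  0.0022 0.0237] [-0.27  0.05 -0.23]
```

```bash
python3 -m jog '0.015 0.001 0.012 0 -2 0 0;0.031 0.002 0.0237 0 -4 0 0;0.031 0.002 0.0237 0 -4 0 0'; python3 - <<'E'
from h import *
from station import eyes
import cv2
plan(-.074,0,.09,36)
c=eyes.read_camera("wrist"); cv2.imwrite("pics/wrist2.png",c["image"][:,:,::-1])
c=eyes.read_camera("scene"); cv2.imwrite("pics/scene2.png",cv2.resize(c["image"][200:360,180:390,::-1],None,fx=3.5,fy=3.5,interpolation=cv2.INTER_CUBIC))
E
```

```text
t: 2.15
eef_pos: [0.5076, -0.2594, 0.082]
tool_rot: [-0.037, 0.942, 0.136, 0.306]
contact_force: [-0.0, 0.1, 1.1]
gripper_width: 0.003
t 2.15 q [ 1.08  0.51 -0.55  2.21 -1.23  0.24  0.54] F [-0.   0.1  1.1] gw 0.0
TCP station mm [-75.4  -3.9  82. ] tilt 35.9 side -0.5
move [ 0.0058 -0.0038 -0.0057] [0.5  0.11 0.63]
```

View pics/wrist2.png

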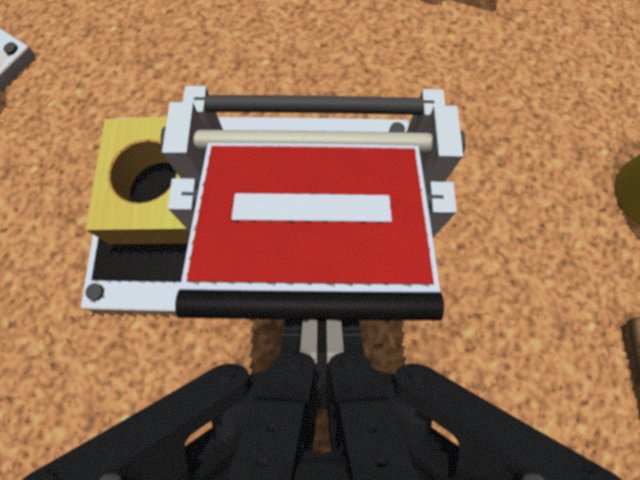

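View pics/scene2.png

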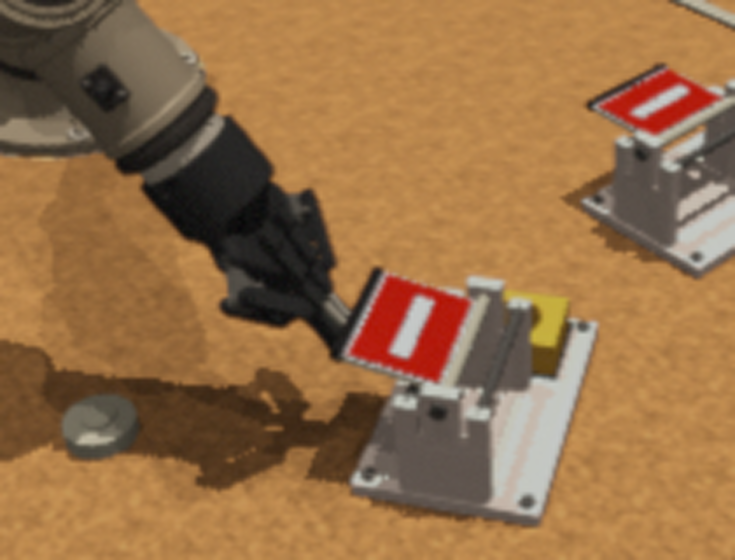

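The tips are now hidden behind and below the rim, at (320,305) in the wrist view, and the force is still near zero. I'll work out the arc.

```bash
cat >> h.py <<'E'
def wp(th,al,mode):
    t=np.radians(th);a=np.radians(al);xt=np.array([np.cos(a),np.sin(a)]);d=np.array([np.sin(a),-np.cos(a)])
    e=np.array([-np.cos(t),np.sin(t)]);g=np.array([-np.sin(t),-np.cos(t)]);P=np.array([0,.09])
    if mode==1: return P+.075*e-.013*xt+.015*d
    return P+.058*e+.0025*g-.011*xt
def rows(L):
    for th,al,m in L:
        w=wp(th,al,m); print("==",th,al,w.round(4)); plan(w[0],0,w[1],al)
E
python3 - <<'E' | grep -v TCP
from h import *
rows([(15,36,1),(25,36,1),(35,36,1),(45,36,1),(55,36,1)])
E
```

```text
== 15 36 [-0.0741  0.0896]
t 2.25 q [ 1.09  0.51 -0.55  2.21 -1.23  0.24  0.55] F [ 0.2  0.5 -0.5] gw -0.0
move [ 0.0085 -0.0037 -0.0048] [0.5  0.13 0.45]
== 25 36 [-0.0697  0.1019]
t 2.25 q [ 1.09  0.51 -0.55  2.21 -1.23  0.24  0.55] F [ 0.2  0.5 -0.5] gw -0.0
move [ 0.0193 -0.0036 -0.0122] [0.5  0.13 0.45]
== 35 36 [-0.0631  0.1132]
t 2.25 q [ 1.09  0.51 -0.55  2.21 -1.23  0.24  0.55] F [ 0.2  0.5 -0.5] gw -0.0
move [ 0.0312 -0.0034 -0.0175] [0.5  0.13 0.45]
== 45 36 [-0.0547  0.1233]
t 2.25 q [ 1.09  0.51 -0.55  2.21 -1.23  0.24  0.55] F [ 0.2  0.5 -0.5] gw -0.0
move [ 0.0439 -0.0033 -0.0207] [0.5  0.13 0.45]
== 55 36 [-0.0447  0.1317]
t 2.25 q [ 1.09  0.51 -0.55  2.21 -1.23  0.24  0.55] F [ 0.2  0.5 -0.5] gw -0.0
move [ 0.0569 -0.0032 -0.0216] [0.5  0.13 0.45]
```

```bash
python3 -m jog '0.004 -0.004 -0.002 0 0 0 0;0.0085 -0.004 -0.005 0 0 0 0;0.014 -0.004 -0.0085 0 0 0 0;0.019 -0.004 -0.012 0 0 0 0;0.019 -0.004 -0.012 0 0 0 0'; python3 - <<'E'
from h import *
from station import eyes
import cv2
rows([(35,36,1),(45,36,1),(55,36,1),(65,32,1)])
c=eyes.read_camera("wrist"); cv2.imwrite("pics/wrist3.png",c["image"][:,:,::-1])
E
```

```text
t: 2.75
eef_pos: [0.5093, -0.2543, 0.0995]
tool_rot: [-0.039, 0.943, 0.132, 0.305]
contact_force: [-2.3, -0.4, 0.3]
gripper_width: -0.002
== 35 36 [-0.0631  0.1132]
t 2.75 q [ 1.03  0.46 -0.49  2.21 -1.19  0.28  0.45] F [-2.3 -0.4  0.3] gw -0.0
TCP station mm [-72.3   0.6  99.5] tilt 35.8 side -0.4
move [ 0.0155  0.0007 -0.0058] [0.43 0.24 0.1 ]
== 45 36 [-0.0547  0.1233]
t 2.75 q [ 1.03  0.46 -0.49  2.21 -1.19  0.28  0.45] F [-2.3 -0.4  0.3] gw -0.0
TCP station mm [-72.3   0.6  99.5] tilt 35.8 side -0.4
move [ 0.0282  0.0007 -0.009 ] [0.43 0.24 0.1 ]
== 55 36 [-0.0447  0.1317]
t 2.75 q [ 1.03  0.46 -0.49  2.21 -1.19  0.28  0.45] F [-2.3 -0.4  0.3] gw -0.0
TCP station mm [-72.3   0.6  99.5] tilt 35.8 side -0.4
move [ 0.0412  0.0008 -0.01  ] [0.43 0.24 0.1 ]
== 65 32 [-0.0348  0.1384]
t 2.75 q [ 1.03  0.46 -0.49  2.21 -1.19  0.28  0.45] F [-2.3 -0.4  0.3] gw -0.0
TCP station mm [-72.3   0.6  99.5] tilt 35.8 side -0.4
move [ 0.0532  0.0008 -0.0096] [ 0.43 -3.76  0.08]
```

View pics/wrist3.png

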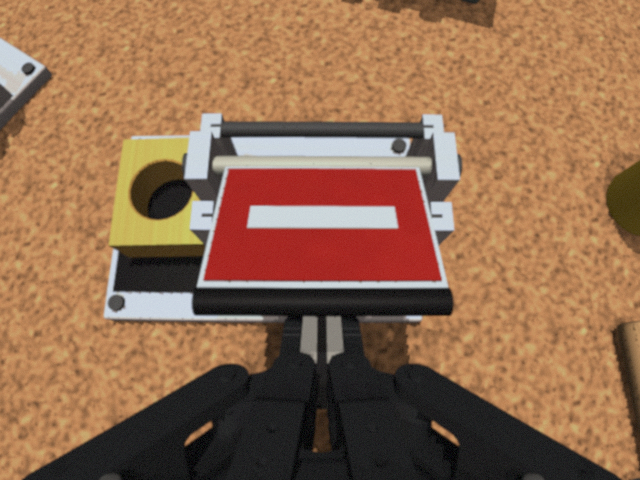

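The flag is rising with the fingers. The rim is still at about row 300 in the image while the base plate moves away below it, and the contact force is about 2 N. I'll continue.

```bash
python3 -m jog '0.009 0 -0.004 0 0 0 0;0.019 0 -0.007 0 0 0 0;0.03 0 -0.0095 0 0 0 0;0.043 0 -0.01 0 0 0 0;0.043 0 -0.01 0 0 0 0'; python3 - <<'E'
from h import *
from station import eyes
import cv2
rows([(65,32,1),(75,24,1),(85,16,1),(90,8,1)])
c=eyes.read_camera("wrist"); cv2.imwrite("pics/wrist4.png",c["image"][:,:,::-1])
E
```

```text
t: 3.3
eef_pos: [0.5398, -0.2454, 0.1336]
tool_rot: [-0.039, 0.942, 0.133, 0.306]
contact_force: [0.2, 0.7, 0.1]
gripper_width: 0.002
== 65 32 [-0.0348  0.1384]
t 3.3 q [ 0.89  0.4  -0.39  2.16 -1.08  0.34  0.26] F [0.2 0.7 0.1] gw 0.0
TCP station mm [-40.6   0.8 133.6] tilt 35.9 side -0.4
move [ 0.0075  0.0009 -0.0005] [ 0.4  -3.91  0.25]
== 75 24 [-0.0252  0.1435]
t 3.3 q [ 0.89  0.4  -0.39  2.16 -1.08  0.34  0.26] F [0.2 0.7 0.1] gw 0.0
TCP station mm [-40.6   0.8 133.6] tilt 35.9 side -0.4
move [0.0183 0.0009 0.001 ] [  0.42 -11.91   0.22]
== 85 16 [-0.0149  0.1467]
t 3.3 q [ 0.89  0.4  -0.39  2.16 -1.08  0.34  0.26] F [0.2 0.7 0.1] gw 0.0
TCP station mm [-40.6   0.8 133.6] tilt 35.9 side -0.4
move [0.0285 0.0009 0.0044] [  0.44 -19.91   0.19]
== 90 8 [-0.0108  0.1483]
t 3.3 q [ 0.89  0.4  -0.39  2.16 -1.08  0.34  0.26] F [0.2 0.7 0.1] gw 0.0
TCP station mm [-40.6   0.8 133.6] tilt 35.9 side -0.4
move [0.0328 0.0009 0.0055] [  0.45 -27.91   0.16]
```

View pics/wrist4.png

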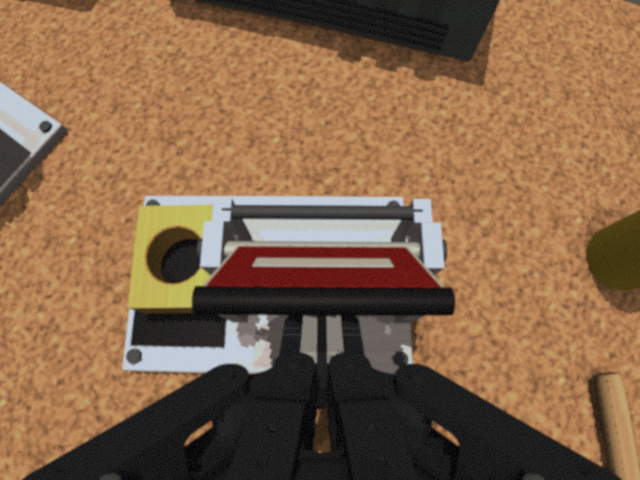

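```bash
python3 -m jog '0.0075 0 0 0 -4 0 0;0.018 0 0.001 0 -11 0 0;0.028 0 0.004 0 -19 0 0;0.033 0 0.0055 0 -26 0 0;0.033 0 0.0055 0 -26 0 0'; python3 - <<'E'
from h import *
from station import eyes
import cv2
rows([(95,5,2),(105,0,2),(115,0,2),(125,0,2),(135,0,2)])
c=eyes.read_camera("wrist"); cv2.imwrite("pics/wrist5.png",c["image"][:,:,::-1])
E
```

```text
t: 3.85
eef_pos: [0.5686, -0.2364, 0.1476]
tool_rot: [-0.007, 0.987, 0.139, 0.083]
contact_force: [-0.1, 0.4, 0.2]
gripper_width: -0.001
== 95 5 [-0.0084  0.147 ]
t 3.85 q [ 0.17  0.41  0.22  1.9  -0.28  0.71 -0.73] F [-0.1  0.4  0.2] gw -0.0
TCP station mm [-10.3   1.5 147.6] tilt 9.6 side -0.5
move [0.0018 0.0015 0.0009] [ 0.5  -4.56  0.1 ]
== 105 0 [0.0016 0.1467]
t 3.85 q [ 0.17  0.41  0.22  1.9  -0.28  0.71 -0.73] F [-0.1  0.4  0.2] gw -0.0
TCP station mm [-10.3   1.5 147.6] tilt 9.6 side -0.5
move [0.0116 0.0015 0.0029] [ 0.5  -9.56  0.08]
== 115 0 [0.0112 0.1436]
t 3.85 q [ 0.17  0.41  0.22  1.9  -0.28  0.71 -0.73] F [-0.1  0.4  0.2] gw -0.0
TCP station mm [-10.3   1.5 147.6] tilt 9.6 side -0.5
move [0.0206 0.0015 0.0075] [ 0.5  -9.56  0.08]
== 125 0 [0.0202 0.1389]
t 3.85 q [ 0.17  0.41  0.22  1.9  -0.28  0.71 -0.73] F [-0.1  0.4  0.2] gw -0.0
TCP station mm [-10.3   1.5 147.6] tilt 9.6 side -0.5
move [0.0287 0.0014 0.0136] [ 0.5  -9.56  0.08]
== 135 0 [0.0282 0.1328]
t 3.85 q [ 0.17  0.41  0.22  1.9  -0.28  0.71 -0.73] F [-0.1  0.4  0.2] gw -0.0
TCP station mm [-10.3   1.5 147.6] tilt 9.6 side -0.5
move [0.0356 0.0014 0.0211] [ 0.5  -9.56  0.08]
```

View pics/wrist5.png

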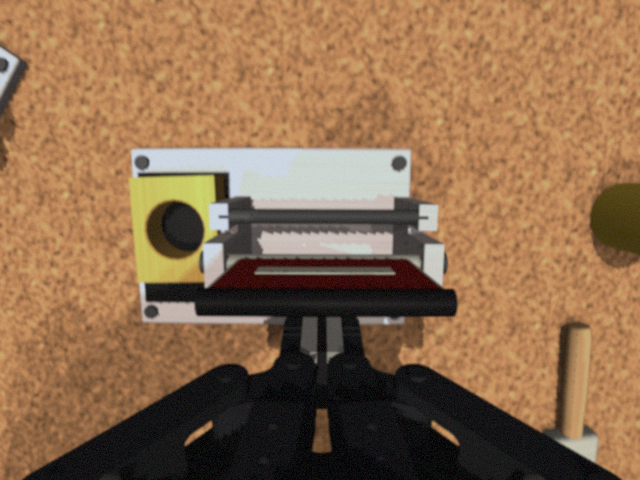

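The flag is almost upright, with its rim at row 302 and held against the fingers. Next I'll push it past vertical.

```bash
python3 -m jog '0.005 0.001 0.001 0 -5 0 0;0.012 0.001 0.003 0 -9.5 0 0;0.021 0.001 0.0075 0 -9.5 0 0;0.029 0.001 0.0136 0 -9.5 0 0;0.0356 0.001 0.021 0 -9.5 0 0'; python3 - <<'E'
from h import *
from station import eyes
import cv2
rows([(145,0,2),(155,0,2),(165,0,2),(172,0,2),(180,0,2)])
c=eyes.read_camera("wrist"); cv2.imwrite("pics/wrist6.png",c["image"][:,:,::-1])
E
```

```text
t: 4.4
eef_pos: [0.604, -0.2281, 0.1314]
tool_rot: [0.002, 0.991, 0.137, 0.003]
contact_force: [-1.0, 0.9, 0.7]
gripper_width: -0.002
== 145 0 [0.0351 0.1253]
t 4.4 q [ 0.07  0.54  0.27  1.74 -0.18  0.88 -0.88] F [-1.   0.9  0.7] gw -0.0
TCP station mm [ 26.   -0.2 131.4] tilt 0.4 side -0.3
move [ 0.0091 -0.0003  0.0061] [ 0.3  -0.36 -0.16]
== 155 0 [0.0405 0.1168]
t 4.4 q [ 0.07  0.54  0.27  1.74 -0.18  0.88 -0.88] F [-1.   0.9  0.7] gw -0.0
TCP station mm [ 26.   -0.2 131.4] tilt 0.4 side -0.3
move [ 0.0145 -0.0003  0.0147] [ 0.3  -0.36 -0.16]
== 165 0 [0.0444 0.1074]
t 4.4 q [ 0.07  0.54  0.27  1.74 -0.18  0.88 -0.88] F [-1.   0.9  0.7] gw -0.0
TCP station mm [ 26.   -0.2 131.4] tilt 0.4 side -0.3
move [ 0.0183 -0.0004  0.0241] [ 0.3  -0.36 -0.16]
== 172 0 [0.0461 0.1005]
t 4.4 q [ 0.07  0.54  0.27  1.74 -0.18  0.88 -0.88] F [-1.   0.9  0.7] gw -0.0
TCP station mm [ 26.   -0.2 131.4] tilt 0.4 side -0.3
move [ 0.0199 -0.0004  0.031 ] [ 0.3  -0.36 -0.16]
== 180 0 [0.047  0.0925]
t 4.4 q [ 0.07  0.54  0.27  1.74 -0.18  0.88 -0.88] F [-1.   0.9  0.7] gw -0.0
TCP station mm [ 26.   -0.2 131.4] tilt 0.4 side -0.3
move [ 0.0208 -0.0005  0.039 ] [ 0.3  -0.36 -0.16]
```

View pics/wrist6.png

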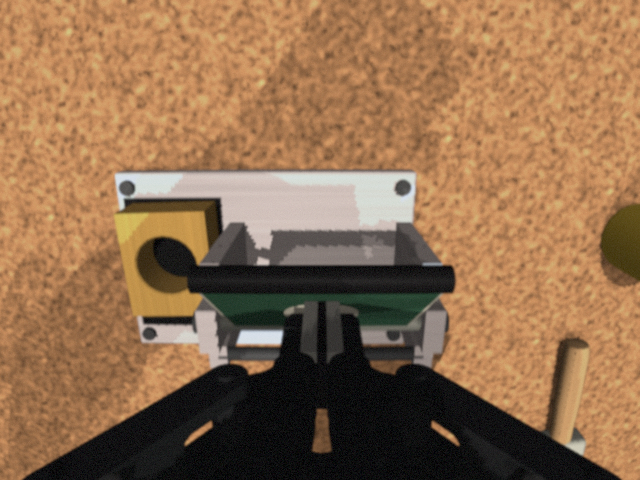

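Now past vertical, with the green face visible and the tips on it at about (320,310). I'll lower it to the stop.

```bash
python3 -m jog '0.009 0 0.006 0 0 0 0;0.0145 0 0.0147 0 0 0 0;0.018 0 0.024 0 0 0 0;0.02 0 0.031 0 0 0 0;0.0205 0 0.035 0 0 0 0'; python3 - <<'E'
from h import *
from station import eyes
import cv2
rows([(180,0,2)])
c=eyes.read_camera("wrist"); cv2.imwrite("pics/wrist7.png",c["image"][:,:,::-1])
E
```

```text
t: 4.95
eef_pos: [0.6244, -0.2218, 0.0963]
tool_rot: [0.003, 0.99, 0.138, 0.003]
contact_force: [0.1, 0.6, 0.8]
gripper_width: 0.002
== 180 0 [0.047  0.0925]
t 4.95 q [ 0.06  0.61  0.26  1.71 -0.2   0.84 -0.89] F [0.1 0.6 0.8] gw 0.0
TCP station mm [47.3  0.2 96.3] tilt 0.3 side -0.3
move [-0.0003  0.0002  0.0038] [ 0.35 -0.25 -0.06]
```

View pics/wrist7.png

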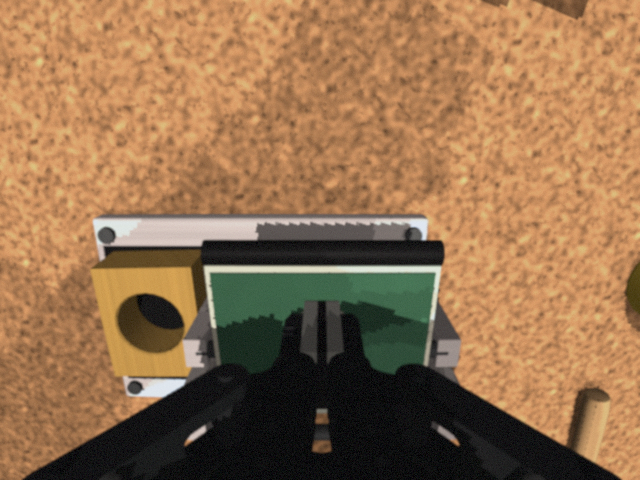

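```bash
python3 -m jog '0 0 0.002 0 0 0 0;0 0 0.004 0 0 0 0;0 0 0.004 0 0 0 0'; python3 -m jog '0 0 0.0015 0 0 0 0;0 0 0.0015 0 0 0 0'
```

```text
t: 5.3
eef_pos: [0.6244, -0.2222, 0.0934]
tool_rot: [0.003, 0.99, 0.138, 0.003]
contact_force: [-0.5, -0.2, -1.0]
gripper_width: -0.002
t: 5.5
eef_pos: [0.6247, -0.2224, 0.0927]
tool_rot: [0.003, 0.99, 0.138, 0.003]
contact_force: [-1.7, 0.1, 4.3]
gripper_width: 0.002
```

```bash
python3 -m jog '0 0 0.0015 0 0 0 0;0 0 0.0015 0 0 0 0'; python3 -m jog '0 0 0.0015 0 0 0 0;0 0 0.0015 0 0 0 0;0 0 0.0015 0 0 0 0'
```

```text
t: 5.7
eef_pos: [0.6248, -0.2224, 0.0925]
tool_rot: [0.003, 0.99, 0.138, 0.003]
contact_force: [-5.3, 2.7, 15.4]
gripper_width: 0.001
t: 6.0
eef_pos: [0.6248, -0.2224, 0.0924]
tool_rot: [0.003, 0.99, 0.138, 0.004]
contact_force: [-9.6, 5.0, 24.5]
gripper_width: 0.001
```

It stopped hard at z = 92.4 mm, which matches a level plate, and the force rose to about 25 N. I'll retreat straight up and then check.

```bash
python3 -m jog '0 0 -0.02 0 0 0 0;0 0 -0.06 0 0 0 0;0 0 -0.1 0 0 0 0;-0.02 0 -0.14 0 0 0 0;-0.05 0 -0.16 0 0 0 0'; python3 -m jog '-0.05 0 0 0 0 0 0;-0.1 0 0 0 0 0 0;-0.15 0 0 0 0 0 0;-0.18 0 0 0 0 0 0;-0.18 0 0 0 0 0 0'; python3 - <<'E'
from h import *
from station import eyes
import cv2
for n in ["wrist","scene","top"]:
    c=eyes.read_camera(n); pickle.dump(c,open(f"pics/{n}9.pkl","wb")); cv2.imwrite(f"pics/{n}9.png",c["image"][:,:,::-1])
S=cv2.imread("pics/scene9.png")[205:355,255:435]; T=cv2.imread("pics/top9.png")[145:265,220:470]
cv2.imwrite("pics/s9.png",cv2.resize(S,None,fx=4,fy=4,interpolation=cv2.INTER_CUBIC));cv2.imwrite("pics/t9.png",cv2.resize(T,None,fx=3.2,fy=3.2,interpolation=cv2.INTER_CUBIC))
E
```

```text
t: 6.5
eef_pos: [0.5776, -0.2349, 0.2524]
tool_rot: [0.004, 0.99, 0.139, 0.006]
contact_force: [-0.4, -1.0, 0.3]
gripper_width: 0.002
t: 7.0
eef_pos: [0.3976, -0.2862, 0.2479]
tool_rot: [0.003, 0.991, 0.135, 0.003]
contact_force: [-0.4, 0.5, -0.2]
gripper_width: 0.002
```

View pics/s9.png

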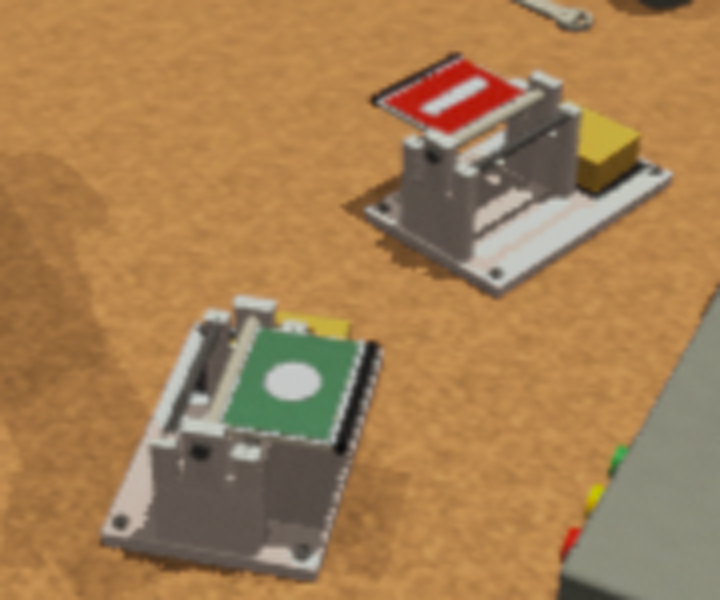

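View pics/t9.png

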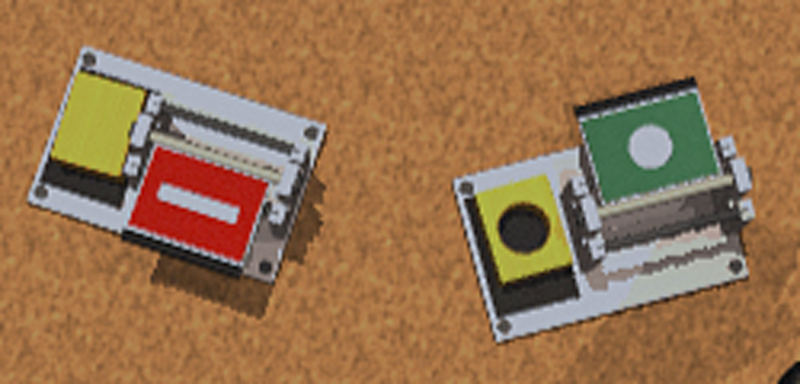

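View pics/wrist9.png

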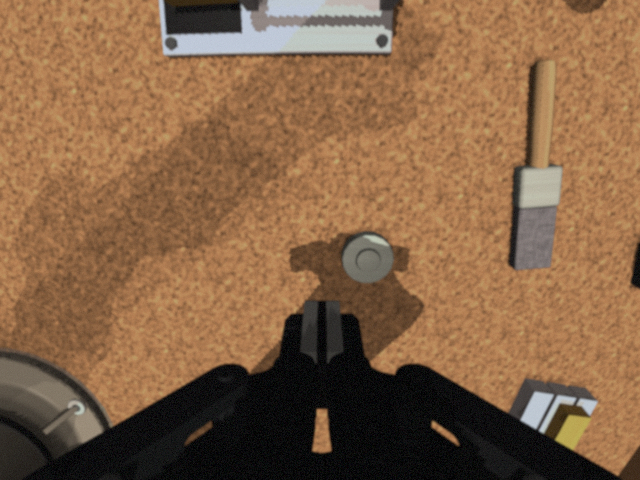

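Station A is green with its disc up, and station B is still red. Before handing in, I'll check the rim position numerically and difference the bench images for anything that moved.

```bash
python3 - <<'E'
from h import *
import cv2
S=ld("scene9")
for th in (2.95,3.05,np.pi): print(th,((proj(S,st([.5788,-.2344,.276],[rim(th,.045),rim(th,-.045)]))-[254.5,204.5])*4-.5).round(0).tolist())
a=cv2.imread("pics/top0.png").astype(int);b=cv2.imread("pics/top9.png").astype(int)
d=np.abs(a-b).max(2)
for n,(u,v,w) in dict(wrench=(152,250,35),cup=(121,195,22),oiler=(516,178,20),brush=(527,258,40),bearing=(470,309,13),clamp=(384,216,13),blank=(251,184,13),flagB=(283,208,22)).items():
    print(n,(d[v-w:v+w,u-w:u+w]>40).mean().round(3))
E
```

```text
2.95 [[369.0, 325.0], [337.0, 427.0]]
3.05 [[371.0, 335.0], [339.0, 437.0]]
3.141592653589793 [[371.0, 344.0], [339.0, 447.0]]
wrench 0.0
cup 0.0
oiler 0.0
brush 0.309
bearing 0.803
clamp 0.0
blank 0.0
flagB 0.0
```

```bash
python3 - <<'E'
from h import *
from scipy.optimize import fsolve
def bp(c,u,z): return fsolve(lambda p:(proj(c,[p[0],p[1],z])[0]-u),[.3,-.3])
T=ld("top0");W=ld("wrist9")
print("bearing",bp(T,[470,309],.02),bp(W,[368,259],.02))
print("brush ferrule",bp(T,[527,263],.01),bp(W,[540,187],.01))
print("brush tip",bp(T,[509,219],.01),bp(W,[545,62],.01))
E
```

```text
bearing [ 0.34441476 -0.34641618] [ 0.34805848 -0.34908064]
brush ferrule [ 0.45742732 -0.48742195] [ 0.46059469 -0.491461  ]
brush tip [ 0.56428364 -0.44626193] [ 0.56742583 -0.44919799]
```

Both checks agree: the rim matches π, and the bearing and brush show the same roughly 3–4 mm offset, which is a calibration difference and not movement. I'll hand in.

```bash
python3 - <<'E'
from station import workorder
print(workorder.hand_in())
E
```

```text
the job is handed in; nothing more can be done
None
```

I flipped the flag on station A, the right-hand station with the bored clamp. The shut fingers lifted it by the rim, took it over the hinge and pressed it against the far stop. I then moved the hand clear and handed the job in at about 7.2 s.

**Last checks:**
- **Flag A:** it lies green with the disc up. The rim in the scene picture fits an angle of 3.14 to within about 1 px. The pressing tip stopped at 92.4 mm, the height of a level plate, with about 25 N at the wrist.
- **Flag B and the parts:** flag B is still red. The clamp, blank, wrench, cup and oiler are unchanged in the top view.
- **Brush and bearing:** the before-and-after picture difference failed for these two, probably because of the arm and its shadow. Their positions from the wrist camera agree with the first top view to 4–5 mm. All three points are offset in the same direction, so I take this as calibration error, not movement.

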